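# Light the slide viewer and hold the reading lens in focus over the smear

## Task

Take the stylus from its stand, press the recessed green lamp button of the slide viewer fully down with its tip, and put the stylus back in its stand. Then pick up the reading lens and hold it level and still, centred over the dark red smear spot on the glass slide, with its rim at the height of the yellow focus collar on the post, touching nothing but the gripper; finish while still holding it there. Do not move the collar, knock the lens against the viewer, or disturb the tube rack, foam block, slide box or mouse.

Things in the scene. Friction and masses are not known exactly. Their poses are not given: they have to be found in the camera images.
- viewer: White slide viewer fixed to the bench, 200 (x) x 160 (y) x 24 mm high; origin under its centre. On top: a glass slide 26 x 76 mm centred at x +20 mm; a grey button bezel 44 x 44 mm, its top 40 mm above the bench, centred at x -74, y +54; an upright steel post 10 mm thick at x +86, y 0, its top 140 mm above the bench, carrying the yellow collar.
- smear_spot (a point): Centre of the round dark red blood smear (19 mm across, black outline) on top of the glass slide, 27 mm above the bench; 66 mm from the post.
- button_top (a point): Centre of the top of the round green lamp button (11 mm across), which sits 7 mm below the top of its grey bezel in a hole 14 mm across; 33 mm above the bench when up. Moves down with the button.
- lamp_button (a joint): Travel of the lamp button in m: 0 up, 0.005 fully down. A momentary spring button: about 1.2 N starts it, about 4.2 N holds it fully down; it springs back up.
- focus_mark (a point): Centre of the yellow focus collar (22 mm across, 8 mm high) on the viewer's post; its height is the focal height for the middle of the lens's rim, 80 to 115 mm above the bench. The collar is held by friction of about 3 N.
- stylus: Loose upright stylus, 112 mm long, about 45 g; origin at the tip, z up along it. From the tip: steel pin 5 mm thick and 24 mm long, black round body 12 mm thick from 30 to 58 mm, black flange 24 mm across from 58 to 62 mm, orange square grip 14 x 14 mm from 62 to 112 mm (flats facing its x and y axes).
- stylus_tip (a point): Point of the stylus's steel pin (the origin of stylus).
- stand: Fixed blue block 60 x 60 x 66 mm high, origin under its centre, with one round upright hole 18 mm across and 62 mm deep in the middle of its top. The stylus stands in it tip down, its flange resting on the block's top, so that the tip is then 8 mm above the bench.
- stand_mouth (a point): Centre of the mouth of the stand's hole, 66 mm above the bench.
- cradle: Fixed lens cradle: grey base 190 x 80 x 8 mm with two black supports 45 mm high, one under the lens rim and one under the handle's end; the handle between them is free. Origin under the lens centre as it starts, handle towards -x.
- lens: Loose reading lens, about 85 g, lying flat on its cradle: round black-rimmed lens 72 mm across and 8 mm thick with an orange bar handle 14 mm wide and 14 mm high that runs along its -x axis from 34 to 122 mm from the lens centre. Origin at the centre of the lens's underside (the handle's underside is level with it), z up. Underside starts 45 mm above the bench.
- lens_center (a point): Centre of the lens at the middle of the rim's thickness, 4 mm above its underside.
- lens_grip (a point): Point in the middle of the handle's thickness, 66 mm from the lens centre (about 17 mm from the centre of mass, which lies towards the lens): a good place to grip from above across the 14 mm width. In the cradle the handle is free below and beside from 36 to 105 mm from the lens centre.
- tube_rack: Bystander: blue rack 75 x 130 mm with eight purple-capped tubes, 81 mm high, origin under its centre.
- foam_block: Bystander: white foam block 90 x 90 x 22 mm holding one purple-capped tube, 93 mm high in all, origin under its centre.
- slide_box: Bystander: green slide box 85 x 100 x 24 mm, origin under its centre.
- mouse: Bystander: black computer mouse 100 x 58 x 31 mm, origin under its centre.
Not all that is in view belongs to the job. Leave any pink look-alike of the lens alone. There is more than one size of the stylus; the one meant has the size given above.

How it is judged (in metres and radians):
On the way, in this order (a step that is already met when the one before it is completed fails the run):
1. the lamp button is pressed fully down with the tip of the held stylus (value of joint lamp_button above 0.004 m and distance between stylus_tip and button_top below 0.008 m and contact force between the fingers and stylus above 0.5 N), for 0.1 s.
2. the stylus stands in its stand again, let go (horizontal distance between stylus and stand_mouth below 0.008 m and z of stylus in the frame of stand below 0.012 m and angle between stylus's own z axis and vertical below 0.12 rad and contact force between the fingers and stylus below 0.1 N), for 0.2 s.
At the end, for the whole second after the job is handed in: The gripper holds the lens, at rest and touching nothing else, level within 0.12 rad, centre within 10 mm horizontally of the smear, rim middle within 6 mm of the collar's height. The stylus is let go upright in its stand, tip under 12 mm above the bench; button up (all of step 2 and horizontal distance between lens_center and smear_spot below 0.01 m and z of lens_center in the frame of focus_mark between -0.006 and 0.006 m and angle between lens's own z axis and vertical below 0.12 rad and linear speed of lens below 0.02 m/s and angular speed of lens below 0.2 rad/s and contact force between the fingers and lens above 1 N and contact force between each of viewer, cradle, stand, stylus, tube_rack, foam_block, slide_box, mouse and lens below 0.1 N and value of joint lamp_button below 0.001 m); the arm keeps its last pose, push and grip.
It fails at once if a bystander (tube rack, foam block, slide box or mouse) is moved by more than 20 mm or tipped (distance of any of tube_rack, foam_block, slide_box, mouse from where it was at the start of the episode above 0.02 m or angle between any of tube_rack, foam_block, slide_box, mouse's own z axis and vertical above 0.3 rad).
It fails at once if the focus collar is shifted (distance of focus_mark from where it was at the start of the episode above 0.004 m).
It fails at once if the lens knocks against the viewer (contact force between lens and viewer above 3 N).
It also fails if it takes over 64 s, if anything falls off the work surface, if the arm or the gripper's body presses on something with over 40 N, if the wrist force passes 120 N, or if a joint passes its speed limit or range.

## Robot

A 6-joint arm with a two-finger parallel gripper is mounted at the origin on the work surface. World frame = base frame: x ahead of the robot, y to its left, z up, the work surface at z = 0. Lengths are in mm, angles in degrees, forces in N, time in s.
With the tool pointing down it reaches from about 300 to 850 mm from the base axis. Payload 4.2 kg.
Tool frame: the origin (TCP) lies midway between the tips of the shut fingers; the grasp point (between the pads) lies 19 mm behind it; z points along the fingers, y is the line along which they close (so a half turn about z gives the same grasp; the last joint's range is limited). The gripper opens to 91 mm and grips with 3 to 60 N. Pads are 32 mm wide; open, the fingers measure 118 mm over their backs; the gripper's body (76 mm by 178 mm) begins 60 mm behind the grasp point.
Start: joints at [-72.594, 18.312, 89.639, -0, 72.044, -1.146], TCP at [182.952, -545.135, 213.976] pointing down, gripper open.
Joint ranges: [-177.97, 177.97], [-48.28, 115.42], [12.27, 149.76], [-77.06, 257.06], [2.81, 150.46], [-146.56, 146.56]. Speed limits (degrees/s): [147.25, 147.25, 180, 180, 180, 180].

## Interface

Orientations are given as [roll, pitch, yaw] about the fixed x, y, z axes, in that order (R = Rz(yaw) Ry(pitch) Rx(roll)).
In Python, from workcell import env gives the robot as it stands.
- The arm moves only by the shell command python3 -m jog 'ROWS' [FORCE]. ROWS is a JSON object of lists of equal length, an entry for each row: "jaw": the finger opening in mm, from 0 to 91.2; "slide": the shift along the tool's x, y, z in units of 30 mm (1.0 is 30 mm), a list of three; "spin": the turn about the tool's z in units of 8 degrees (1.0 is 8 degrees). In form: {"jaw": [jaw, ...], "slide": [[dx, dy, dz], ...], "spin": [spin, ...]}. A call has 1 to 10 rows; each row shifts and turns the commanded pose from where the row before left it, along the tool's axes as they then stand; what a row does not reach is not made up. A row lasts 1/10 s, in which the tool goes at most 50 mm and 8.59 degrees, less where a joint would pass 70% of its speed; a pose out of reach is approached as far as the arm can. A call is refused whole if a number of a shift passes 1 or a number of a turn 1, either way. A call with a gripper value outside its range is refused whole. The fingers move at their own pace and stop on an object; FORCE is the grip in N (left out, the last holds). Time passes only in rows, so rows that do not move let the fingers close. It gives the time, the measured TCP pose, the force, the opening and the grip force at its end, in the units of the state.
- env.state(): the state, without advancing time (a new reading comes with each control period).
- env.grab_frame(name): name is "side" or "top" or "wrist"; returns the picture (400x640x3 uint8, red, green, blue); there is no depth.
- env.camera_model(name): a dict with "fx", "fy", "cx", "cy" (pixels), "camera_from_world" (4x4, takes a point from world to camera coordinates). Camera axes: x right, y up, looking along -z (the intrinsics and any distortion apply to the point x, -y, -z); pixel columns grow to the right and rows downward; lengths in mm; the calibration is good to about 2 mm. The wrist camera is an equidistant fisheye: a pixel r from the principal point sees the ray r / f radians off the axis. A picture is of the moment at which its call begins: read the wrist's pose just before it. camera_model takes no time and is no camera call; for the wrist camera it gives the pose at the moment of the call.
- env.job_done(): hands the job in; it is judged then, once.
The state is a dict: "time_s": time; "qpos": joint angles; "qvel": joint speeds; "effort": joint torques, N m; "ee_pos": TCP position; "ee_rot": TCP orientation; "force": force on the tool from outside, world axes, zero at the start; "torque": the same for the moment, N m; "gripper_width": finger opening in mm; "gripper_force": force on a finger pad.
Only numpy, scipy, OpenCV 4.12 (cv2) and the standard library are available. Lean on these libraries where they do the work, as an engineer would, in place of code of your own. Each camera call takes 0.05 s, during which the arm holds its last target. There are 200 camera calls.

## Working session

There is one attempt and no reset: what is moved stays moved. The work goes in short steps, Python scripts to look and compute and a shell command to move; the robot and the scene stay as the last step left them, time stands still between calls to the robot, and variables do not carry over. Pictures are saved under pics/ and viewed, at most 10 in all, crops included, and the job is handed in when it is done.

```bash
mkdir -p pics; ls
python3 - <<'E'
from workcell import env
import cv2,numpy as np
for n in ["top","side"]:
    f=env.grab_frame(n); cv2.imwrite(f"pics/{n}0.png",f[:,:,::-1])
    m=env.camera_model(n); print(n,{k:(np.round(v,4).tolist() if k=="camera_from_world" else v) for k,v in m.items()})
s=env.state();print(s)
E
```

```text
pics
top {'fx': 453.4681953465884, 'fy': 453.4681953465884, 'cx': 325.9172617301384, 'cy': 204.34236991738203, 'camera_from_world': [[-0.0133, -0.9999, -0.0058, 5.4827], [0.9841, -0.0141, 0.1771, -543.691], [-0.1772, -0.0033, 0.9842, -1136.6051], [0.0, 0.0, 0.0, 1.0]]}
side {'fx': 470.02402204895645, 'fy': 470.02402204895645, 'cx': 316.14013701115914, 'cy': 199.75185888217027, 'camera_from_world': [[-0.7039, -0.71, 0.021, 384.0509], [0.3445, -0.3154, 0.8842, -272.3494], [-0.6212, 0.6296, 0.4666, -924.1898], [0.0, 0.0, 0.0, 1.0]]}
{'time_s': 0.1, 'qpos': array([-7.25929275e+01,  1.83489029e+01,  8.96981944e+01,  3.01604891e-04,
        7.20425856e+01, -1.14605352e+00]), 'qvel': array([ 0.02621393, -0.13680842, -0.25086491, -0.00922149,  0.01103836,
        0.01576709]), 'effort': array([ 6.70421668e-04, -4.13333058e+01, -2.32510740e+01,  7.30500603e-02,
        4.21762979e-02, -5.42084069e-05]), 'ee_pos': array([ 182.82731257, -544.70362868,  213.20334631]), 'ee_rot': array([-1.79910341e+02, -2.08046293e-03,  1.85530312e+01]), 'force': array([-0.12729339,  0.25745809,  1.19377283]), 'torque': array([0.00351267, 0.00879933, 0.02066306]), 'gripper_force': 0.0, 'gripper_width': 91.2625516867662}
```

View pics/top0.png

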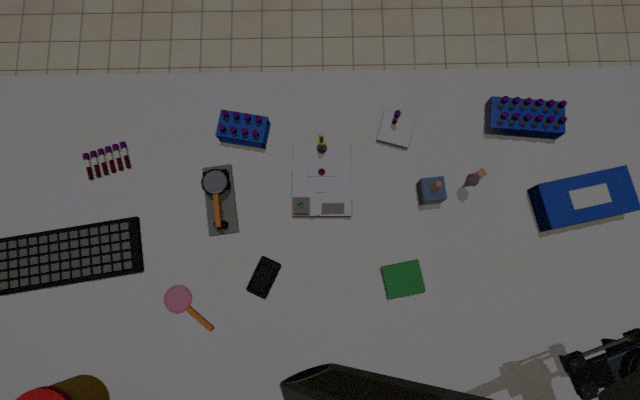

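View pics/side0.png

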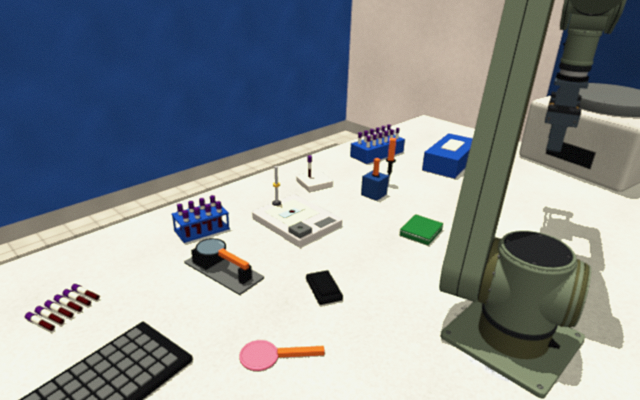

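Top view: the stylus candidates are the orange grip in the blue stand (436,187) and a second orange-gripped one at (478,176), which looks bigger in the side view (392,150). The lens candidates are the black-rimmed one on the cradle (215,182) and a pink look-alike at (178,298). The viewer is at (322,180). I choose the stylus in the stand and the black lens, and check both in one close crop.

```bash
cat > h.py <<'E'
from workcell import env
import cv2,numpy as np
def proj(n,P,m=None):
    m=m or env.camera_model(n); T=np.array(m["camera_from_world"]); P=np.atleast_2d(P)
    c=P@T[:3,:3].T+T[:3,3]; x,y,z=c[:,0],-c[:,1],-c[:,2]
    if n=="wrist":
        r=np.hypot(x,y); s=np.arctan2(r,z)/np.maximum(r,1e-9)
    else: s=1/z
    return np.c_[m["cx"]+m["fx"]*x*s, m["cy"]+m["fy"]*y*s]
def ray(n,uv,m=None):
    m=m or env.camera_model(n); T=np.array(m["camera_from_world"])
    a=(uv[0]-m["cx"])/m["fx"]; b=(uv[1]-m["cy"])/m["fy"]
    if n=="wrist":
        r=np.hypot(a,b); d=np.array([a/r*np.sin(r),b/r*np.sin(r),np.cos(r)]) if r>0 else np.array([0,0,1.])
    else: d=np.array([a,b,1.])
    d=d*[1,-1,-1]; R=T[:3,:3]; return -R.T@T[:3,3], R.T@d
def at(n,uv,z,m=None):
    o,d=ray(n,uv,m); return o+d*(z-o[2])/d[2]
def crop(img,x0,y0,x1,y1,s): return cv2.resize(img[y0:y1,x0:x1],None,fx=s,fy=s,interpolation=cv2.INTER_CUBIC)
E
python3 - <<'E'
from h import *
t=cv2.imread("pics/top0.png"); s=cv2.imread("pics/side0.png")
t=cv2.convertScaleAbs(t,alpha=1.9)
A=crop(t,280,130,360,225,4)   #320x380
B=crop(t,410,160,490,210,4)   #320x200
C=crop(t,195,155,245,240,4) #200x340
D=crop(s,350,125,410,205,4.0) #240x320
out=np.zeros((600,800,3),np.uint8)
out[:380,:320]=A; out[390:590,:320]=B; out[:340,330:530]=C; out[:320,540:780]=D
cv2.imwrite("pics/c1.png",out)
for n,uv,z in [("spot",(322,172),27)]: print(n,at("top",uv,z))
E
```

```text
spot [636.34996162   7.41587544  27.        ]
```

View pics/c1.png

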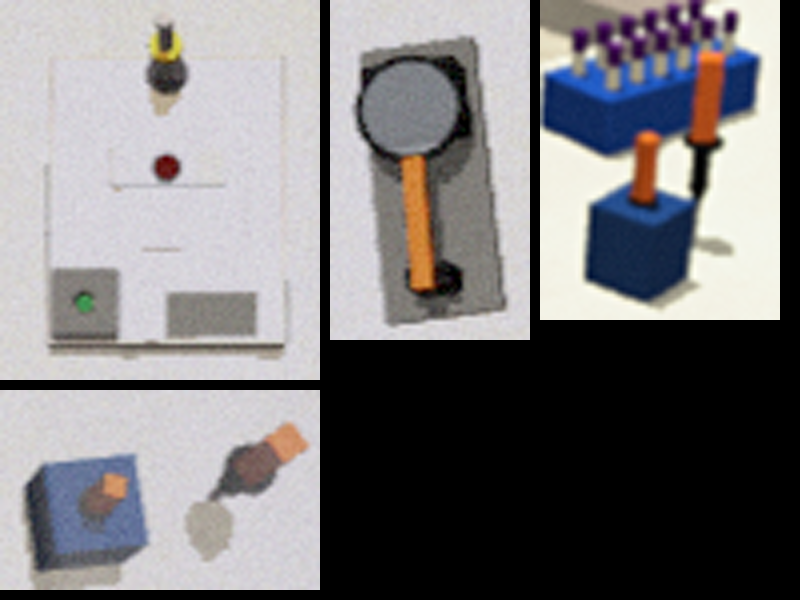

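The crop confirms the choice. The stylus in the stand has a grip about 14 mm square, and the free one at right is larger. The real lens has its handle towards -x, and the viewer's yaw is about 0. Next I compute positions.

```bash
cat > loc.py <<'E'
from h import *
t=cv2.imread("pics/top0.png"); s=cv2.imread("pics/side0.png")
def cen(img,f,box):
    x0,y0,x1,y1=box; h=cv2.cvtColor(img,cv2.COLOR_BGR2HSV)[y0:y1,x0:x1]
    m=f(h[...,0].astype(int),h[...,1],h[...,2]); ys,xs=np.nonzero(m); return xs.mean()+x0,ys.mean()+y0,len(xs)
A=lambda x,y:(x/4+280-.4,y/4+130-.4); B=lambda x,y:(x/4+410-.4,(y-390)/4+160-.4); C=lambda x,y:((x-330)/4+195-.4,y/4+155-.4)
r=cen(t,lambda h,S,V:((h<8)|(h>172))&(S>120),(310,160,335,185));spot=at("top",r[:2],27);print("spot",r,spot)
g=cen(t,lambda h,S,V:(h>45)&(h<85)&(S>120),(292,198,312,215));print("button",g,at("top",g[:2],33))
yt=cen(t,lambda h,S,V:(h>22)&(h<36)&(S>130),(310,130,335,160));ys=cen(s,lambda h,S,V:(h>20)&(h<36)&(S>120),(265,175,290,195))
o1,d1=ray("top",yt[:2]);o2,d2=ray("side",ys[:2]);
k=np.linalg.lstsq(np.c_[d1,-d2],o2-o1,rcond=None)[0];print("collar",yt,ys,o1+d1*k[0],o2+d2*k[1])
vc=[at("top",A(*p),24) for p in [(50,57),(285,57),(50,345),(284,345)]];print("viewer",np.round(vc,1).tolist(),np.mean(vc,0))
sc=[at("top",B(*p),66) for p in [(42,463),(134,455),(147,547),(50,557)]];print("stand",np.round(sc,1).tolist(),np.mean(sc,0))
print("grip top",at("top",B(115,486),120))
l=at("top",C(410,108),53);e=at("top",C(424,288),59);print("lens",l,e,np.degrees(np.arctan2(*(l-e)[[1,0]])),np.linalg.norm((l-e)[:2]))
E
python3 loc.py
```

```text
spot (np.float64(321.0869565217391), np.float64(171.2173913043478), 23) [638.55906192   9.85302563  27.        ]
button (np.float64(300.6666666666667), np.float64(205.11111111111111), 9) [545.40457776  64.90925168  33.        ]
collar (np.float64(321.32), np.float64(141.64), 25) (np.float64(275.72222222222223), np.float64(184.27777777777777), 18) [702.31944832   7.55529215  86.27810016] [701.79573097   7.06254697  86.10116552]
viewer [[717.6, 88.3, 24.0], [715.1, -72.3, 24.0], [518.4, 88.3, 24.0], [516.1, -67.1, 24.0]] [616.80166147   9.30084598  24.        ]
stand [[607.0, -247.7, 66.0], [611.5, -307.7, 66.0], [550.5, -312.5, 66.0], [544.8, -249.8, 66.0]] [ 578.44823748 -279.43965713   66.        ]
grip top [ 578.91915912 -280.67556037  120.        ]
lens [607.91050068 289.99517162  53.        ] [487.67481192 275.87164536  59.        ] 6.699567101855175 121.06235931981703
```

```bash
python3 -m jog '{"jaw":[60,60,60,60,60,60,60,60,60,60],"slide":[[0.5,-0.1,0],[0.8,-0.22,0],[0.8,-0.22,0],[0.8,-0.22,0],[0.8,-0.22,0],[0.8,-0.22,0],[0.8,-0.22,0],[0.8,-0.22,0],[0.8,-0.22,0],[0.8,-0.22,0]],"spin":[0,0,0,0,0,0,0,0,0,0]}' 20
python3 -m jog '{"jaw":[60,60,60,60,60,60,60,60,60,60],"slide":[[0.8,-0.22,0],[0.8,-0.22,0],[0.8,-0.22,0],[0.8,-0.22,0],[0.8,-0.22,0],[0.8,-0.22,0],[0.8,-0.22,0],[0.8,-0.22,0],[0.8,-0.22,0],[0.5,-0.1,0]],"spin":[0,0,0,0,0,0,0,0,0,0]}'
python3 -m jog '{"jaw":[60,60,60,60,60,60,60,60,60,60],"slide":[[0,0,0],[0,0,0],[0,0,0],[0,0,0],[0,0,0],[0,0,0],[0,0,0],[0,0,0],[0,0,0],[0,0,0]],"spin":[-1,-1,-1,-1,-1,-1,-1,-1,-1,-0.4]}'
python3 - <<'E'
from h import *
s=env.state();m=env.camera_model("wrist");f=env.grab_frame("wrist");cv2.imwrite("pics/w1.png",f[:,:,::-1])
print(s["time_s"],s["ee_pos"],s["ee_rot"],m)
print("stand c",proj("wrist",[[578.5,-280,66],[579,-280,120]],m))
B=lambda x,y:(x/4+410-.4,(y-390)/4+160-.4)
o1,d1=ray("top",B(290,440));o2,d2=ray("side",(392.5,139))
k=np.linalg.lstsq(np.c_[d1,-d2],o2-o1,rcond=None)[0];print("free top",o1+d1*k[0],o2+d2*k[1])
E
```

```text
time_s: 1.1
ee_pos: [383.4, -410.8, 213.8]
ee_rot: [-180.0, -0.0, 18.6]
force: [0.6, -0.3, 0.1]
gripper_width: 60.1
gripper_force: 0.0
time_s: 2.1
ee_pos: [582.7, -277.5, 213.6]
ee_rot: [-180.0, -0.0, 18.7]
force: [-0.5, 0.1, -0.5]
gripper_width: 60.1
gripper_force: 0.0
time_s: 3.1
ee_pos: [581.1, -279.4, 213.8]
ee_rot: [-180.0, -0.0, 94.0]
force: [0.1, 0.3, -0.6]
gripper_width: 60.5
gripper_force: 0.0
3.1 [ 581.11626955 -279.36851375  213.80906363] [-1.79967403e+02 -1.43909000e-02  9.39584737e+01] {'fx': 309.70691628693146, 'fy': 309.70691628693146, 'cx': 320.0172428012774, 'cy': 196.07467315343135, 'camera_from_world': array([[ 9.97546952e-01,  6.99961320e-02, -7.87696896e-04,
        -5.59765582e+02],
       [-6.81680534e-02,  9.68813249e-01, -2.38230991e-01,
         3.37311921e+02],
       [-1.59121167e-02,  2.37700295e-01,  9.71208203e-01,
        -3.13850097e+02],
       [ 0.00000000e+00,  0.00000000e+00,  0.00000000e+00,
         1.00000000e+00]])}
stand c [[317.7959335  185.72150143]
 [317.88586668 198.35742225]]
free top [ 598.08893581 -378.77493333  153.8916747 ] [ 596.19080114 -380.10445     153.88590381]
```

View pics/w1.png

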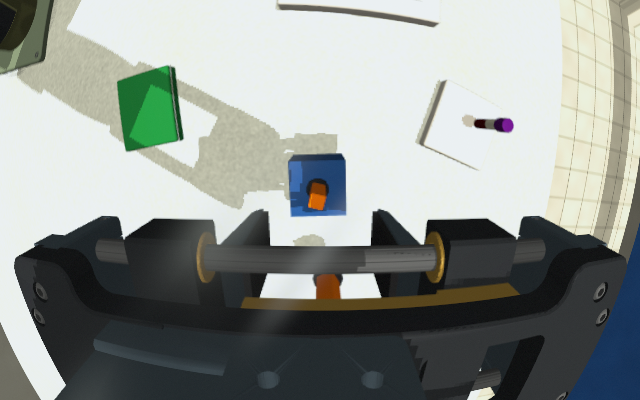

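The stand is centred at (318,185). The stylus grip's top is near (317,200) and looks slightly rotated. The large stylus shows behind it at (328,290). I zoom in for the grip angle.

Run:
```python
from h import *
w=cv2.imread("pics/w1.png");cv2.imwrite("pics/w1c.png",crop(w,285,148,350,220,8))
```

```text
(no output)
```

View pics/w1c.png

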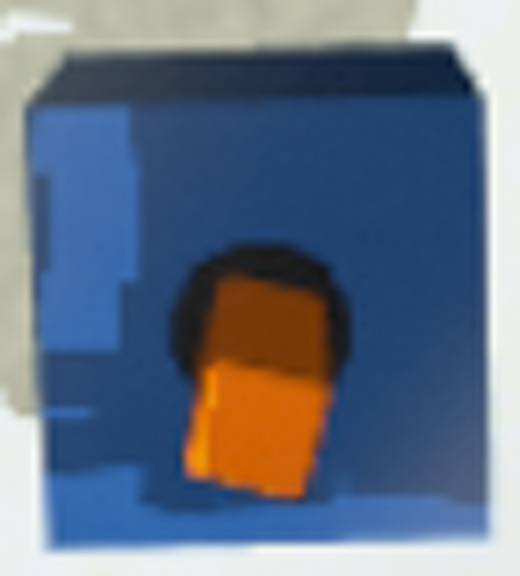

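Run:
```python
from h import *
m={'fx': 309.70691628693146, 'fy': 309.70691628693146, 'cx': 320.0172428012774, 'cy': 196.07467315343135, 'camera_from_world': np.array([[ 9.97546952e-01,  6.99961320e-02, -7.87696896e-04,-5.59765582e+02],[-6.81680534e-02,  9.68813249e-01, -2.38230991e-01,3.37311921e+02],[-1.59121167e-02,  2.37700295e-01,  9.71208203e-01,-3.13850097e+02],[0,0,0,1]])}
c=lambda x,y:(285+x/8-.44,148+y/8-.44)
def q(L,z):
    P=np.array([at("wrist",c(*p),z,m)[:2] for p in L]);print(np.round(P,1).tolist(),P.mean(0))
    for i in range(4): 
        d=P[(i+1)%4]-P[i];print(round(np.hypot(*d),1),round(np.degrees(np.arctan2(d[1],d[0])),1))
q([(215,362),(332,380),(303,497),(205,480)],120); q([(215,362),(332,380),(303,497),(187,475)],120)
q([(25,107),(483,95),(490,538),(50,548)],66)
```

```text
[[573.0, -275.4], [586.0, -276.5], [583.8, -290.1], [572.7, -288.9]] [ 578.86729631 -282.72310988]
13.0 -5.0
13.8 -99.3
11.1 173.8
13.5 88.9
[[573.0, -275.4], [586.0, -276.5], [583.8, -290.1], [570.7, -288.5]] [ 578.35941927 -282.61455689]
13.0 -5.0
13.8 -99.3
13.1 172.9
13.3 80.1
[[545.5, -255.9], [604.6, -250.2], [610.8, -309.8], [551.7, -315.4]] [ 578.15447817 -282.83420637]
59.4 5.5
60.0 -84.1
59.4 -174.6
59.9 95.9
```

The top face gives a grip yaw of −7.8°, centred at (578.3, −282.7), which agrees with the stand's centre. I align and grip.

```bash
python3 -m jog '{"jaw":[50,50,50,50,50,50,50,50],"slide":[[0,0,0],[0,0,0],[-0.12,-0.08,0.5],[0,0,0.8],[0,0,0.8],[0,0,0.8],[0,0,0.8],[0,0,0.5]],"spin":[0.8,0.67,0,0,0,0,0,0]}'
python3 -m jog '{"jaw":[50,50,50,10,10,10,10,10,10,10],"slide":[[0,0,0.3],[0,0,0.1],[0,0,0],[0,0,0],[0,0,0],[0,0,0],[0,0,0],[0,0,0],[0,0,0],[0,0,0]],"spin":[0,0,0,0,0,0,0,0,0,0]}' 30
```

```text
time_s: 3.95
ee_pos: [577.4, -282.3, 85.9]
ee_rot: [-179.8, -0.1, 81.9]
force: [-1.0, -1.1, -0.8]
gripper_width: 50.0
gripper_force: 0.0
time_s: 4.95
ee_pos: [578.4, -283.1, 76.2]
ee_rot: [180.0, 0.0, 82.0]
force: [-0.1, 0.5, 1.8]
gripper_width: 13.6
gripper_force: 30.0
```

```bash
python3 -m jog '{"jaw":[10,10,10,10,10,10,10,10],"slide":[[0,0,-0.2],[0,0,-0.4],[0,0,-0.6],[0,0,-0.7],[0,0,-0.6],[0,0,-0.4],[0,0,-0.1],[0.3,-0.07,0]],"spin":[0,0,0,0,0,0,0,0]}'
python3 -m jog '{"jaw":[10,10,10,10,10,10,10,10,10,10],"slide":[[0.6,-0.14,0],[0.8,-0.19,0],[0.8,-0.19,0],[0.8,-0.19,0],[0.8,-0.19,0],[0.8,-0.19,0],[0.8,-0.19,0],[0.8,-0.19,0],[0.8,-0.19,0],[0.8,-0.19,0]],"spin":[0,0,0,0,0,0,0,0,0,0]}'
python3 -m jog '{"jaw":[10,10,10,10,10,10,10,10],"slide":[[0.8,-0.19,0],[0.8,-0.19,0],[0.8,-0.19,0],[0.4,-0.12,0],[0.17,-0.1,0],[0,0,0],[0,0,0],[0,0,0]],"spin":[0,0,0,0,0,0,0,0]}'
python3 - <<'E'
from h import *
s=env.state();m=env.camera_model("wrist");f=env.grab_frame("wrist")[:,:,::-1].copy();cv2.imwrite("pics/w2.png",f)
import pickle;pickle.dump((s,m),open("w2.pkl","wb"))
print(s["ee_pos"],s["ee_rot"])
x,y,z=s["ee_pos"]
print(proj("wrist",[[x,y,z-68],[545.4,62,33],[638.6,7,27]],m))
cv2.imwrite("pics/w2c.png",crop(f,240,60,440,260,3))
E
```

```text
time_s: 5.75
ee_pos: [577.6, -274.4, 166.2]
ee_rot: [179.9, 0.0, 81.9]
force: [-0.3, 0.0, 0.7]
gripper_width: 13.7
gripper_force: 30.0
time_s: 6.75
ee_pos: [553.5, -32.0, 164.9]
ee_rot: [-179.8, -0.0, 82.0]
force: [0.5, 0.2, -0.7]
gripper_width: 13.8
gripper_force: 30.0
time_s: 7.55
ee_pos: [544.2, 56.3, 165.9]
ee_rot: [180.0, 0.0, 81.9]
force: [-0.8, 0.4, -1.4]
gripper_width: 14.2
gripper_force: 30.0
[544.18265023  56.30455792 165.87874583] [1.79997808e+02 2.10911547e-02 8.19297057e+01]
[[320.20465153 205.55584591]
 [320.60566566 182.52458823]
 [412.7133969  219.3911213 ]]
```

View pics/w2c.png

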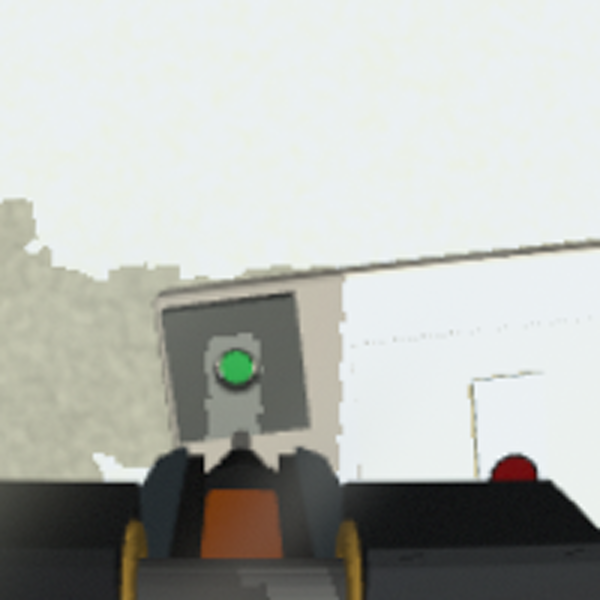

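The green button is at crop (236,368), i.e. pixel (318.3,182.3). The pin tip is at crop (240,434), i.e. (319.7,204.3), about where I predicted it.

Run:
```python
from h import *
import pickle;s,m=pickle.load(open("w2.pkl","rb"))
f=cv2.imread("pics/w2.png");h=cv2.cvtColor(f,cv2.COLOR_BGR2HSV)[165:200,300:335].astype(int)
ys,xs=np.nonzero((h[...,0]>45)&(h[...,0]<85)&(h[...,1]>120));uv=(xs.mean()+300,ys.mean()+165);b=at("wrist",uv,33,m)
t=at("wrist",(319.7,204),98,m);print(uv,len(xs),b,t)
h=cv2.cvtColor(f,cv2.COLOR_BGR2HSV)[200:225,395:430].astype(int)
c=lambda x,y:(240+x/3-.33,60+y/3-.33)
for p in [(161,310),(295,292),(309,429),(180,440)]: print(at("wrist",c(*p),40,m))
a=np.radians(82);d=(b-t)[:2];print("tool",d@[np.cos(a),np.sin(a)],d@[np.sin(a),-np.cos(a)])
```

```text
(np.float64(318.54945054945057), np.float64(181.97802197802199)) 91 [543.44205862  62.83852889  33.        ] [543.96776163  57.67266763  98.        ]
[522.14592106  86.19726531  40.        ]
[565.67294345  85.93069192  40.        ]
[564.46991791  40.14616679  40.        ]
[521.56056219  42.36325061  40.        ]
tool 5.042423732907122 -1.2395358342468497
```

```bash
python3 -m jog '{"jaw":[10,10,10,10,10,10,10,10],"slide":[[0.19,-0.045,0],[0,0,0.4],[0,0,0.5],[0,0,0.5],[0,0,0.3],[0,0,0.2],[0,0,0.1],[0,0,0]],"spin":[0,0,0,0,0,0,0,0]}' 35
python3 -m jog '{"jaw":[10,10,10,10,10,10],"slide":[[0,0,0.1],[0,0,0.08],[0,0,0.05],[0,0,0],[0,0,0],[0,0,0]],"spin":[0,0,0,0,0,0]}'
```

```text
time_s: 8.4
ee_pos: [543.6, 62.9, 105.7]
ee_rot: [-180.0, 0.0, 82.0]
force: [-0.3, 0.3, 0.3]
gripper_width: 14.0
gripper_force: 35.0
time_s: 9.0
ee_pos: [543.9, 63.0, 99.4]
ee_rot: [179.9, -0.0, 82.0]
force: [1.1, -0.5, 2.4]
gripper_width: 13.9
gripper_force: 35.0
```

```bash
python3 -m jog '{"jaw":[10,10,10,10],"slide":[[0,0,0.07],[0,0,0.03],[0,0,0],[0,0,0]],"spin":[0,0,0,0]}'
python3 -m jog '{"jaw":[10,10,10,10],"slide":[[0,0,0.05],[0,0,0],[0,0,0],[0,0,0]],"spin":[0,0,0,0]}'
```

```text
time_s: 9.4
ee_pos: [543.9, 63.0, 96.3]
ee_rot: [180.0, -0.0, 82.0]
force: [0.7, -0.4, 3.6]
gripper_width: 13.6
gripper_force: 35.0
time_s: 9.8
ee_pos: [544.0, 63.0, 95.7]
ee_rot: [179.9, -0.0, 82.0]
force: [-0.8, -0.7, 9.8]
gripper_width: 13.2
gripper_force: 35.0
```

```bash
python3 -m jog '{"jaw":[10,10,10],"slide":[[0,0,0.03],[0,0,0],[0,0,0]],"spin":[0,0,0]}'
python3 -m jog '{"jaw":[10,10,10,10,10,10,10,10],"slide":[[0,0,-0.2],[0,0,-0.3],[0,0,-0.5],[0,0,-0.5],[0,0,-0.5],[0,0,-0.3],[0,0,-0.1],[0,0,0]],"spin":[0,0,0,0,0,0,0,0]}'
python3 -m jog '{"jaw":[10,10,10,10,10,10,10,10,10,10],"slide":[[-0.4,0.09,0],[-0.8,0.19,0],[-0.8,0.19,0],[-0.8,0.19,0],[-0.8,0.19,0],[-0.8,0.19,0],[-0.8,0.19,0],[-0.8,0.19,0],[-0.8,0.19,0],[-0.8,0.19,0]],"spin":[0,0,0,0,0,0,0,0,0,0]}'
```

```text
time_s: 10.1
ee_pos: [544.1, 63.0, 95.5]
ee_rot: [179.9, -0.0, 82.0]
force: [-2.2, -0.5, 13.6]
gripper_width: 13.5
gripper_force: 35.0
time_s: 10.9
ee_pos: [543.3, 62.9, 165.5]
ee_rot: [-180.0, 0.0, 82.0]
force: [0.5, -0.2, -1.1]
gripper_width: 13.8
gripper_force: 35.0
time_s: 11.9
ee_pos: [564.5, -172.1, 164.6]
ee_rot: [-179.9, 0.0, 82.0]
force: [0.4, 0.0, -0.8]
gripper_width: 13.6
gripper_force: 35.0
```

```bash
python3 -m jog '{"jaw":[10,10,10,10,10,10,10,10,10],"slide":[[-0.8,0.2,0],[-0.8,0.2,0],[-0.8,0.2,0],[-0.7,0.2,0],[-0.4,0.1,0],[-0.16,0.057,0],[0,0,0],[0,0,0],[0,0,0]],"spin":[0,0,0,0,0,0,0,0,0]}'
python3 - <<'E'
from h import *
s=env.state();m=env.camera_model("wrist");f=env.grab_frame("wrist")[:,:,::-1].copy()
x,y,z=s["ee_pos"];print(s["ee_pos"]);print(proj("wrist",[[x,y,z-68],[578.3,-282.8,66]],m))
cv2.imwrite("pics/w3c.png",crop(f,250,130,390,260,4))
E
```

```text
time_s: 12.8
ee_pos: [578.4, -282.1, 165.8]
ee_rot: [-180.0, -0.0, 82.1]
force: [0.5, 0.1, -0.3]
gripper_width: 13.9
gripper_force: 35.0
[ 578.39342469 -282.08362551  165.76323008]
[[320.20165065 205.60336495]
 [320.2090858  196.92113921]]
```

View pics/w3c.png

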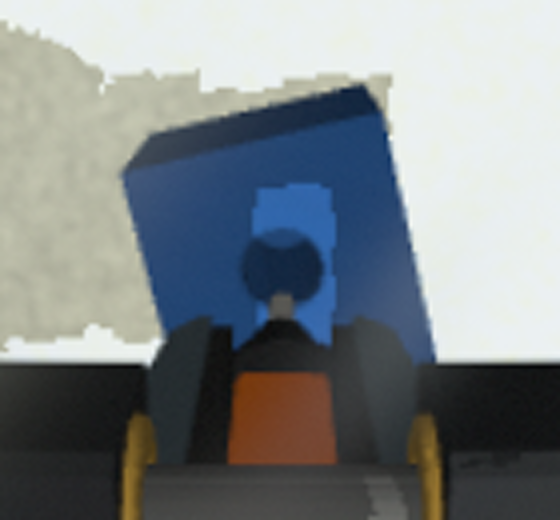

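The hole mouth is at crop (283,267), i.e. pixel (320.4,196.4), as predicted, and the pin tip lines up with it. I insert the stylus.

```bash
python3 -m jog '{"jaw":[10,10,10,10,10,10,10,10,10,10],"slide":[[-0.04,0,0],[0,0,0.3],[0,0,0.4],[0,0,0.5],[0,0,0.5],[0,0,0.5],[0,0,0.4],[0,0,0.2],[0,0,0.12],[0,0,0]],"spin":[0,0,0,0,0,0,0,0,0,0]}'
python3 -m jog '{"jaw":[10,10],"slide":[[0,0,0],[0,0,0]],"spin":[0,0]}'
```

```text
time_s: 13.85
ee_pos: [578.2, -284.2, 77.7]
ee_rot: [-180.0, -0.0, 82.0]
force: [0.3, -0.2, -0.6]
gripper_width: 13.6
gripper_force: 35.0
time_s: 14.05
ee_pos: [578.7, -284.5, 78.8]
ee_rot: [179.9, 0.0, 82.0]
force: [-0.5, 0.0, 0.4]
gripper_width: 13.8
gripper_force: 35.0
```

```bash
python3 -m jog '{"jaw":[10,10,40,40,40,40,40,40],"slide":[[0,0,0.06],[0,0,0],[0,0,0],[0,0,0],[0,0,0],[0,0,0],[0,0,0],[0,0,0]],"spin":[0,0,0,0,0,0,0,0]}' 20
python3 -m jog '{"jaw":[40,40,40,40,40,40,40,40,40],"slide":[[0,0,-0.2],[0,0,-0.4],[0,0,-0.6],[0,0,-0.8],[0,0,-0.8],[0,0,-0.8],[0,0,-0.8],[0,0,-0.4],[0,0,0]],"spin":[0,0,0,0,0,0,0,0,0]}'
python3 - <<'E'
from h import *
s=env.state();m=env.camera_model("wrist");f=env.grab_frame("wrist")[:,:,::-1].copy()
print(s["ee_pos"]);print(proj("wrist",[[578.3,-282.8,66],[578.3,-282.8,120]],m))
a=crop(f,270,140,370,260,4); t=env.grab_frame("top")[:,:,::-1]; sd=env.grab_frame("side")[:,:,::-1]
b=crop(cv2.convertScaleAbs(t,alpha=1.9),190,150,250,240,5); c=crop(sd,250,150,400,210,3)[:, :400]
cv2.imwrite("pics/side1.png",sd);cv2.imwrite("pics/top1.png",t)
o=np.zeros((600,800,3),np.uint8);o[:480,:400]=a;o[:450,450:750]=b;o[485:,:400]=crop(sd,340,150,410,173,5)[:115,:400] if 0 else 0
o[460:600,400:800]=crop(sd,340,150,420,178,5)[:140]
cv2.imwrite("pics/c2.png",o)
E
```

```text
time_s: 14.85
ee_pos: [578.3, -284.3, 76.3]
ee_rot: [180.0, 0.0, 82.0]
force: [-0.0, 0.8, -0.1]
gripper_width: 40.5
gripper_force: 0.0
time_s: 15.75
ee_pos: [579.2, -284.7, 223.0]
ee_rot: [179.7, 0.1, 82.0]
force: [0.6, 0.7, -0.1]
gripper_width: 39.7
gripper_force: 0.0
[ 579.1997578  -284.71278278  223.00616582]
[[318.44500935 181.60489732]
 [318.40645391 193.17397678]]
```

View pics/c2.png

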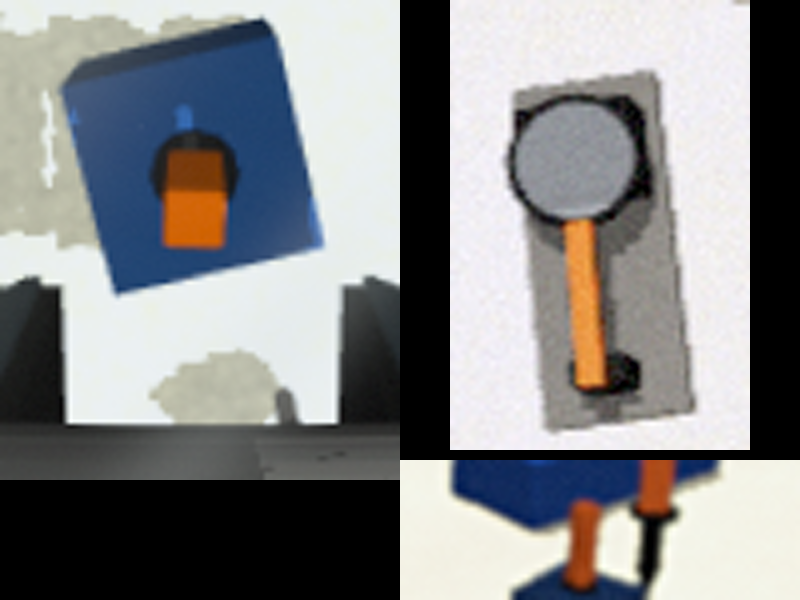

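The stylus stands upright in the stand at crop (195,215), let go. Next I travel to the lens.

```bash
python3 -m jog '{"jaw":[50,50,50,50,50,50,50,50,50,50],"slide":[[0.4,-0.08,0],[0.8,-0.167,0],[0.8,-0.167,0],[0.8,-0.167,0],[0.8,-0.167,0],[0.8,-0.167,0],[0.8,-0.167,0],[0.8,-0.167,0],[0.8,-0.167,0],[0.8,-0.167,0]],"spin":[0,0,0,0,0,0,0,0,0,0]}'
python3 -m jog '{"jaw":[50,50,50,50,50,50,50,50,50,50],"slide":[[0.8,-0.167,0],[0.8,-0.167,0],[0.8,-0.167,0],[0.8,-0.167,0],[0.8,-0.167,0],[0.8,-0.167,0],[0.8,-0.167,0],[0.8,-0.167,0],[0.8,-0.167,0],[0.8,-0.167,0]],"spin":[0,0,0,0,0,0,0,0,0,0]}'
python3 -m jog '{"jaw":[50,50,50,50,50],"slide":[[0.8,-0.167,0],[0.8,-0.167,0],[0.8,-0.167,0],[0.44,-0.09,0],[0,0,0]],"spin":[0,0,0,0,0]}'
python3 -m jog '{"jaw":[50,50,50,50,50,50,50,50,50,50],"slide":[[0,0,0],[0,0,0.1],[0,0,0.2],[0,0,0.2],[0,0,0.2],[0,0,0.2],[0,0,0.2],[0,0,0.2],[0,0,0.1],[0,0,0]],"spin":[0.9,1,1,1,1,1,1,1,1,0.5]}'
python3 - <<'E'
from h import *
import pickle
s=env.state();m=env.camera_model("wrist");f=env.grab_frame("wrist")[:,:,::-1].copy();cv2.imwrite("pics/w4.png",f)
pickle.dump((s,m),open("w4.pkl","wb"));print(s["ee_pos"],s["ee_rot"]);print(proj("wrist",[[607,287,53],[541.5,279.5,59]],m))
E
```

```text
time_s: 16.9
ee_pos: [561.9, -50.0, 219.2]
ee_rot: [-179.9, -0.0, 82.0]
force: [0.2, 0.3, 0.8]
gripper_width: 49.8
gripper_force: 0.0
time_s: 17.9
ee_pos: [545.5, 194.2, 219.1]
ee_rot: [-179.9, 0.0, 82.0]
force: [-0.2, 0.9, -0.5]
gripper_width: 50.0
gripper_force: 0.0
time_s: 18.4
ee_pos: [540.2, 281.1, 219.3]
ee_rot: [-179.9, 0.0, 82.1]
force: [-0.3, -0.2, 0.4]
gripper_width: 50.1
gripper_force: 0.0
time_s: 19.4
ee_pos: [540.6, 278.0, 177.3]
ee_rot: [179.9, 0.1, 6.5]
force: [0.5, 0.1, -0.3]
gripper_width: 50.1
gripper_force: 0.0
[540.5960995  278.04693505 177.31977385] [1.79915504e+02 1.13664006e-01 6.50741911e+00]
[[318.14004768 120.68523571]
 [318.13797224 190.11239393]]
```

View pics/w4.png

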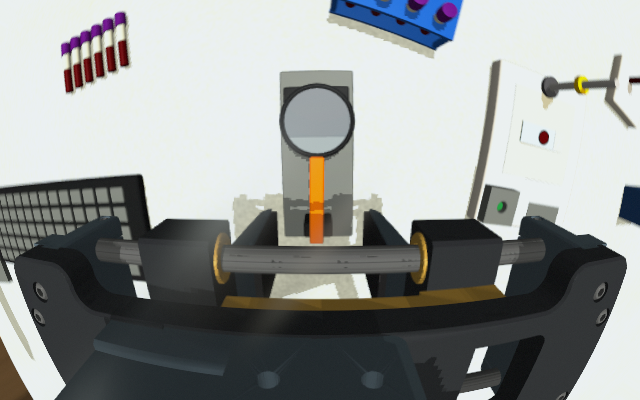

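The lens is centred at (317,120) with its handle straight down to (316,242). The smear spot is at (543,137) and the collar at (581,84).

Run:
```python
from h import *
import pickle;s,m=pickle.load(open("w4.pkl","rb"))
f=cv2.imread("pics/w4.png");H=cv2.cvtColor(f,cv2.COLOR_BGR2HSV).astype(int)
def cen(c,box):
    x0,y0,x1,y1=box;h=H[y0:y1,x0:x1];ys,xs=np.nonzero(c(h[...,0],h[...,1],h[...,2]));return np.array([xs.mean()+x0,ys.mean()+y0]),len(xs)
org=lambda h,S,V:(h>5)&(h<22)&(S>150)&(V>90)
for y in (165,180,195):
    c,n=cen(org,(300,y-3,335,y+4)); print(y,c,n,at("wrist",c,59,m))
g=cv2.inRange(f,(0,0,0),(70,70,70))[80:160,275:360]
k=cen(lambda h,S,V:V<70,(275,80,360,122));print(k)
lens=at("wrist",(317,120.3),51,m);print("lens",lens)
sp,n=cen(lambda h,S,V:((h<8)|(h>172))&(S>120),(533,125,555,148));print("spot",sp,n,at("wrist",sp,27,m))
ye,n=cen(lambda h,S,V:(h>22)&(h<36)&(S>130),(568,70,595,98));print("collar",ye,n,"at x=704.",end=" ")
o,d=ray("wrist",ye,m)
ms=env.camera_model("side");o2,d2=ray("side",(275.72,184.28),ms);o3,d3=ray("top",(321.32,141.64))
for a,b in((o2,d2),(o3,d3)):
    q=np.linalg.lstsq(np.c_[d,-b],a-o,rcond=None)[0];print(o+d*q[0],a+b*q[1])
```

```text
165 [316.13592233 165.04854369] 103 [565.35891678 284.11054449  59.        ]
180 [316.20588235 180.05882353] 102 [551.03591718 282.43211579  59.        ]
195 [316.20588235 195.05882353] 102 [536.44119055 280.79517694  59.        ]
(array([315.99019608,  95.2875817 ]), 612)
lens [607.24178042 288.12944891  51.        ]
spot [543.31034483 137.18390805] 87 [635.18718395   7.45813251  27.        ]
collar [580.15189873  84.63291139] 158 at x=704. [700.22140054   9.09124141  86.58922456] [700.09333592   8.49274786  87.17591366]
[700.75040767   7.51600892  85.09777126] [702.51638749   7.56252837  85.67501828]
```

```bash
python3 -m jog '{"jaw":[50,50,50,50,50,50,50,50,50,50],"slide":[[0.04,-0.106,0.3],[0,0,0.6],[0,0,0.8],[0,0,0.8],[0,0,0.8],[0,0,0.7],[0,0,0.4],[0,0,0.3],[0,0,0.11],[0,0,0]],"spin":[0,0,0,0,0,0,0,0,0,0]}'
python3 -m jog '{"jaw":[50,10,10,10,10,10,10,10,10,10],"slide":[[0,0,0],[0,0,0],[0,0,0],[0,0,0],[0,0,0],[0,0,0],[0,0,0],[0,0,0],[0,0,0],[0,0,0]],"spin":[0,0,0,0,0,0,0,0,0,0]}' 40
```

```text
time_s: 20.45
ee_pos: [542.1, 282.9, 34.0]
ee_rot: [180.0, -0.0, 6.8]
force: [-0.7, 0.6, -0.5]
gripper_width: 49.9
gripper_force: 0.0
time_s: 21.45
ee_pos: [542.0, 282.8, 34.0]
ee_rot: [180.0, -0.0, 6.8]
force: [-0.1, 0.0, 1.1]
gripper_width: 13.6
gripper_force: 40.0
```

```bash
python3 -m jog '{"jaw":[10,10,10,10,10,10,10,10],"slide":[[0,0,-0.1],[0,0,-0.2],[0,0,-0.3],[0,0,-0.4],[0,0,-0.5],[0,0,-0.4],[0,0,-0.2],[0,0,-0.1]],"spin":[0,0,0,0,0,0,0,0]}'
python3 -m jog '{"jaw":[10,10,10,10,10,10,10,10,10,10],"slide":[[0,0.2,0],[0,0.4,0],[-0.02,0.6,0],[-0.02,0.6,0],[-0.02,0.6,0],[-0.02,0.6,0],[-0.02,0.6,0],[-0.02,0.6,0],[-0.02,0.6,0],[0,0.6,0]],"spin":[0,0,0,0,0,0,0,0,0,0]}'
python3 -m jog '{"jaw":[10,10,10,10,10,10,10,10,10,10],"slide":[[0,0.6,0],[0,0.6,0],[0,0.6,0],[0,0.6,0],[0,0.6,0],[0,0.5,0],[0,0.3,0],[0,0.2,0],[0,0.08,0],[0,0,0]],"spin":[0,0,0,0,0,0,0,0,0,0]}'
```

```text
time_s: 22.25
ee_pos: [542.3, 283.1, 101.0]
ee_rot: [-180.0, -0.1, 6.8]
force: [-1.0, -0.2, -1.7]
gripper_width: 14.1
gripper_force: 40.0
time_s: 23.25
ee_pos: [556.8, 119.6, 100.0]
ee_rot: [180.0, 0.0, 6.8]
force: [1.0, -1.3, -0.8]
gripper_width: 13.7
gripper_force: 40.0
time_s: 24.25
ee_pos: [571.4, 0.1, 99.9]
ee_rot: [-180.0, 0.0, 6.8]
force: [0.5, 0.1, -2.1]
gripper_width: 13.6
gripper_force: 40.0
```

Descend to TCP z ≈ 71, then check with one composite look (my last view).

```bash
python3 -m jog '{"jaw":[10,10,10,10,10,10,10,10,10],"slide":[[0,0,0.1],[0,0,0.2],[0,0,0.3],[0,0,0.2],[0,0,0.11],[0,0,0.05],[0,0,0],[0,0,0],[0,0,0]],"spin":[0,0,0,0,0,0,0,0,0]}'
python3 - <<'E'
from h import *
import pickle
s=env.state();m=env.camera_model("wrist");w=env.grab_frame("wrist")[:,:,::-1].copy()
t=env.grab_frame("top")[:,:,::-1].copy();sd=env.grab_frame("side")[:,:,::-1].copy()
for n,i in(("w",w),("t",t),("s",sd)): cv2.imwrite(f"pics/{n}5.png",i)
pickle.dump((s,m),open("w5.pkl","wb"));print(s["ee_pos"],s["ee_rot"])
a=np.radians(6.8);x,y,z=s["ee_pos"];L=[x+65.8*np.cos(a),y+65.8*np.sin(a),z+15]
P=[L,[637,7.7,27],[702,8,86.3]];print(L)
for n in("wrist","top","side"): print(n,proj(n,P,m if n=="wrist" else None).round(1).tolist())
o=np.zeros((600,800,3),np.uint8)
o[:300,:400]=crop(cv2.convertScaleAbs(t,alpha=1.9),290,130,370,190,5)
o[:300,400:]=crop(sd,240,160,320,220,5)
o[300:,:480]=crop(w,240,60,400,160,3)
o[300:,480:]=crop(sd,340,150,404,210,5)
cv2.imwrite("pics/c5.png",o)
E
```

```text
time_s: 25.15
ee_pos: [571.6, 0.0, 71.4]
ee_rot: [180.0, -0.0, 6.8]
force: [-0.3, -0.3, -0.7]
gripper_width: 13.9
gripper_force: 40.0
[5.71648616e+02 2.58945277e-03 7.14283393e+01] [ 1.79991152e+02 -3.88790965e-02  6.79047225e+00]
[np.float64(636.9857459821362), np.float64(7.79357056733506), np.float64(86.42833934318452)]
wrist [[319.2, 123.2], [319.6, 122.7], [334.0, 1.6]]
top [[321.5, 166.0], [321.9, 171.8], [321.1, 141.8]]
side [[291.1, 192.0], [291.2, 211.1], [275.4, 184.3]]
```

View pics/c5.png

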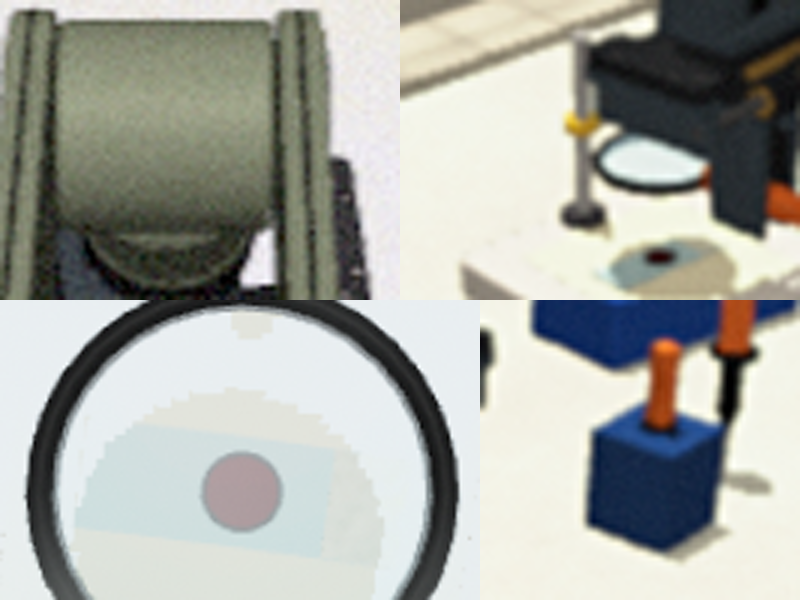

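The spot is centred in the lens: crop (241,491) against a ring centre of about (242,490). The side view puts the rim and the collar where the common height of 86 mm predicts. The stylus stands in its stand. I hand in.

```bash
python3 -m jog '{"jaw":[10,10,10,10],"slide":[[0,0,0],[0,0,0],[0,0,0],[0,0,0]],"spin":[0,0,0,0]}'; python3 -c "
from workcell import env
print(env.job_done())"
```

```text
time_s: 25.7
ee_pos: [571.4, 0.0, 71.1]
ee_rot: [180.0, 0.0, 6.8]
force: [0.3, 0.1, -1.5]
gripper_width: 13.8
gripper_force: 40.0
the job is handed in; nothing more can be done
None
```

I pressed the lamp button fully down with the stylus, stood the stylus back in its stand, and handed in at 25.7 s with the lens held level over the smear spot at collar height (about 86 mm); the judge returned no verdict.

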